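# Flex both sprung corners of a mirror mount to their marks

## Task

Check the springs of the mirror mount on the desk: with closed fingertips press the plate's blue corner pad straight down until that corner's black needle points at the red mark on its scale, hold it there for about a second without pushing on past the mark, and let the corner spring right back up. Then do the same with the yellow corner pad and its own needle and red mark, and move clear. Press one corner at a time, keep off the mirror and the red marks, and do not disturb, pick up or push the bottle, the solder reel or the screwdriver.

Things in the scene. Friction and masses are not known exactly. Their poses are not given: they have to be found in the camera images.
- mount: mirror mount: dark steel base 175 (x) x 250 (y) x 12 mm, fixed, underside at z = 3 mm; square grey tilt plate 130 x 130 x 8 mm over it, top 56 mm above the base underside at rest. Origin: centre of the base's underside; x away from the robot at yaw 0, y left. The plate pivots on a ball at (52, -50, 52) mm. White scale posts 8 x 28 mm, 79 mm tall, at (-66, -102) (blue) and (64, 100) mm (yellow)
- blue_pad: the blue round pad (26 mm across, 4 mm high; origin at the centre of its top) on the tilt plate's front right corner, 60 mm above the base underside at rest. Pressing it down tips the plate about the line from the pivot ball to the yellow pad, 100 mm away. Sprung: starts to move at about 1.5 N, about 0.4 N more per mm of pad travel; stop at 20 mm of travel
- yellow_pad: the yellow round pad (26 mm across, 4 mm high; origin at the centre of its top) on the tilt plate's rear left corner, 60 mm above the base underside at rest. Pressing it down tips the plate about the line from the pivot ball to the blue pad, 100 mm away; springs the same as the blue one
- blue_needle (a point): tip of the blue corner's black needle, a horizontal bar 3 mm thick that runs to the right just in front of the plate and ends before its scale; 52 mm above the base underside at rest. It sinks about 1.3 mm per mm that the blue pad is pressed
- yellow_needle (a point): tip of the yellow corner's black needle, a horizontal bar 3 mm thick that runs out to the left of the plate and ends before its scale; 52 mm above the base underside at rest. It sinks about 1.53 mm per mm that the yellow pad is pressed
- blue_mark (a point): tip of the red mark (a red bar 3 mm thick, in line with the needle, on a red slide on the outer edge of the post) on the blue corner's scale; set anywhere from 31 to 45 mm above the base underside. The needle points at it when the two are at one height
- yellow_mark (a point): tip of the red mark (same kind) on the yellow corner's scale; set anywhere from 25 to 43 mm above the base underside. The needle points at it when the two are at one height
- gimbal (a joint): tilt of the plate by its blue corner, rad: 0 at rest (up), grows as the blue pad goes down, at most 0.2
- plate (a joint): tilt of the plate by its yellow corner, rad: 0 at rest (up), grows as the yellow pad goes down, at most 0.2
- mirror: round mirror 58 mm across in a black ring 68 mm across, in the middle of the tilt plate; origin at the centre of its underside, 61 mm above the base underside at rest; not to be touched
- flux_bottle: small brown bottle with a black cap, 37 mm across, 84 mm tall, standing loose in front of the mount; origin at the centre of its underside; leave alone
- solder_reel: small red reel of solder, 39 mm across, 30 mm tall, standing loose in front of the mount; origin at the centre of its underside; leave alone
- driver: red screwdriver 162 mm long (along its y axis), 22 mm thick, lying loose to the right of the mount; origin at the underside of its middle; leave alone

How it is judged (in metres and radians):
On the way, in this order (a step that is already met when the one before it is completed fails the run):
1. a finger presses the blue pad so that the blue corner's needle stands at its red mark (within 3 mm), the yellow corner staying up (tilt under 0.03), for 0.6 s (contact force between the fingers and blue_pad above 1 N and z of blue_needle in the frame of blue_mark between -0.003 and 0.003 m and value of joint plate below 0.03 rad), for 0.6 s.
2. the blue corner is let go and is back up (contact force between the fingers and mount below 0.2 N and value of joint each of gimbal, plate below 0.012 rad), for 0.1 s.
3. a finger presses the yellow pad so that the yellow corner's needle stands at its red mark (within 3 mm), the blue corner staying up (tilt under 0.03), for 0.6 s (contact force between the fingers and yellow_pad above 1 N and z of yellow_needle in the frame of yellow_mark between -0.003 and 0.003 m and value of joint gimbal below 0.03 rad), for 0.6 s.
At the end, for the whole second after the job is handed in: Both corners have sprung back up (tilt under 0.012 rad) and are at rest; the red marks are where they were set (within 3 mm); bottle, reel and screwdriver are within 15 mm of where they stood (value of joint each of gimbal, plate below 0.012 rad and velocity of joint each of gimbal, plate below 0.05 rad/s and distance of each of blue_mark, yellow_mark from where it was at the start of the episode below 0.003 m and distance of each of flux_bottle, solder_reel, driver from where it was at the start of the episode below 0.015 m); the robot touches nothing.
It fails at once if a needle was pushed more than 6 mm past its mark (z of blue_needle in the frame of blue_mark below -0.006 m or z of yellow_needle in the frame of yellow_mark below -0.006 m).
It fails at once if both corners were pressed down together (value of joint each of gimbal, plate above 0.05 rad).
It fails at once if the mirror was touched (contact force between any of the arm, the fingers and mirror above 0.3 N).
It fails at once if a red mark was shifted (distance of any of blue_mark, yellow_mark from where it was at the start of the episode above 0.003 m).
It fails at once if the bottle, the reel or the screwdriver was picked up or pushed away (distance of any of flux_bottle, solder_reel, driver from where it was at the start of the episode above 0.015 m).
It also fails if it takes over 43 s, if anything falls off the work surface, if the arm or the gripper's body presses on something with over 40 N, if the wrist force passes 120 N, or if a joint passes its speed limit or range.

## Robot

A 7-joint arm with a two-finger parallel gripper is mounted at the origin on a cart in front of the work surface, level with it; the furniture and walls round the work are solid. World frame = base frame: x ahead of the robot, y to its left, z up, the work surface at z = 0. Lengths are in mm, angles in rad, forces in N, time in s.
With the tool pointing down it reaches from about 400 to 875 mm from the base axis. Payload 4.4 kg.
Tool frame: the origin (TCP) lies at the very end of the fingers, on their centre line; the grasp point (between the pads) lies 19 mm behind it (ctrl.grip_point_offset is the distance from the TCP to the grasp point, in mm); z points along the fingers, y is the line along which they close (so a half turn about z gives the same grasp; the last joint's range is limited). The gripper opens to 85 mm and grips with 20 to 120 N. Pads are 22 mm wide; open, the fingers measure 114 mm over their backs; the gripper's body (76 mm by 85 mm) begins 54 mm behind the grasp point. The pads swing forward as they close: fully open they stand 13 mm farther back than shut.
Start: joints at [-1.344, 0.628, 0.038, 1.517, -0.027, 0.996, -0.02], TCP at [187.588, 622.357, 231.313] pointing down, gripper open.
Joint ranges: [-3.06, 3.06], [-0.37, 2.12], [-1.25, 1.32], [0.18, 2.47], [-1.1, 4.24], [0.23, 1.98], [-2.94, 2.94]. Speed limits (rad/s): [2.57, 2.57, 3.14, 3.14, 3.14, 3.14, 3.14].

## Interface

Orientations are given as [roll, pitch, yaw] about the fixed x, y, z axes, in that order (R = Rz(yaw) Ry(pitch) Rx(roll)).
In Python, from cell import ctrl gives the robot as it stands.
- The arm moves only by the tool jog_arm, never from a script. Its argument "increments" is one flat list of numbers, 7 for each row, row after row: the finger opening in cm, from 0 to 8.54, then the shift along the tool's x, y, z in cm, then the turn, a rotation vector about the tool's x, y, z in degrees. In form: [fingers, x, y, z, rx, ry, rz, fingers, x, y, z, rx, ry, rz, ...]. A call has 1 to 20 rows; each row is the pose to reach, as a shift and turn from the pose commanded when the call began, along the tool's axes at that moment; what a row does not reach only later rows make up. A row lasts 1/10 s, in which the tool goes at most 50 mm and 8.59 degrees, less where a joint would pass 70% of its speed; a pose out of reach is approached as far as the arm can. A call with a gripper value outside its range is refused whole. The fingers move at their own pace and stop on an object; the grip force is fixed at half the most. Time passes only in rows, so rows that repeat a pose let the fingers close. It gives the time, the measured TCP pose, the force, the opening and the grip force at its end, in the units of the state.
- ctrl.read_state(): the state, without advancing time (a new reading comes with each control period).
- ctrl.get_image(name): name is "scene" or "top"; returns the picture (480x640x3 uint8, red, green, blue); there is no depth.
- ctrl.camera_params(name): a dict with "fx", "fy", "cx", "cy" (pixels), "extrinsics" (4x4, takes a point from world to camera coordinates). Camera axes: x right, y down, z forward; pixel columns grow to the right and rows downward; lengths in mm; the calibration is good to about 2 mm. A picture is of the moment at which its call begins. camera_params takes no time and is no camera call.
- ctrl.finish_job(): hands the job in; it is judged then, once.
The state is a dict: "clock": time; "qpos": joint angles; "qd": joint speeds; "tau": joint torques, N m; "eef_pos": TCP position; "tool_rot": TCP orientation; "force": force on the tool from outside, world axes, zero at the start; "torque": the same for the moment, N m; "width": finger opening in mm; "gripper_force": force on a finger pad.
Only numpy, scipy, OpenCV 4.12 (cv2) and the standard library are available. Lean on these libraries where they do the work, as an engineer would, in place of code of your own. Each camera call takes 0.05 s, during which the arm holds its last target. There are 200 camera calls.

## Working session

There is one attempt and no reset: what is moved stays moved. The work goes in short steps, Python scripts to look and compute and a tool call to move; the robot and the scene stay as the last step left them, time stands still between calls to the robot, and variables do not carry over. Pictures are saved under pics/ and viewed, at most 10 in all, crops included, and the job is handed in when it is done.

Besides the shell and the picture viewer there is one more tool, called after ">>>" as name(argument=value, ...) on one line, values as JSON. jog_arm: Moves the arm, as the interface text tells. Its arguments: {"type":"object","properties":{"increments":{"type":"array","items":{"type":"number"}}},"required":["increments"]}

```bash
mkdir -p pics; ls; python3 - <<'E'
from cell import ctrl
import cv2
for n in("scene","top"):
    cv2.imwrite(f"pics/{n}0.png",ctrl.get_image(n)[:,:,::-1])
    p=ctrl.camera_params(n);print(n,p)
print(ctrl.read_state())
E
```

```text
pics
scene {'fx': 525.3978561976875, 'fy': 525.3978561976875, 'cx': 318.2292991750947, 'cy': 245.14442353869816, 'extrinsics': array([[ 4.96352454e-01, -8.68027513e-01, -1.27467127e-02,
        -5.73402160e+02],
       [-6.37439520e-01, -3.54452193e-01, -6.84130471e-01,
         2.45988433e+02],
       [ 5.89325971e-01,  3.47695097e-01, -7.29248257e-01,
         7.54144446e+02],
       [ 0.00000000e+00,  0.00000000e+00,  0.00000000e+00,
         1.00000000e+00]])}
top {'fx': 463.4367736445263, 'fy': 463.4367736445263, 'cx': 320.6013214598325, 'cy': 236.46778944261217, 'extrinsics': array([[ 1.65469460e-02, -9.99808812e-01,  1.04181775e-02,
        -3.75566498e+02],
       [-9.96139107e-01, -1.73828743e-02, -8.60506504e-02,
         4.71242929e+02],
       [ 8.62152964e-02, -8.95407854e-03, -9.96236291e-01,
         8.83961010e+02],
       [ 0.00000000e+00,  0.00000000e+00,  0.00000000e+00,
         1.00000000e+00]])}
{'clock': 0.1, 'qpos': array([-1.34379453,  0.62926176,  0.03845726,  1.51825909, -0.02701562,
        0.99633222, -0.01996837]), 'qd': array([ 1.10695850e-03, -2.18799233e-03,  9.31508277e-04, -3.79808854e-03,
        1.04368516e-03,  1.98793411e-05, -2.12102134e-03]), 'tau': array([ 3.32858275e-03, -5.64525390e+01,  1.23071361e+00, -1.93970776e+01,
        1.12672537e-02,  5.39648274e-03, -5.90480731e-08]), 'eef_pos': array([187.42294329, 621.79997868, 230.47887504]), 'tool_rot': array([-3.13985047e+00,  1.23365426e-05,  2.84880408e+00]), 'force': array([ 0.1825277 , -0.35784392, -0.05008221]), 'torque': array([-0.00145592,  0.02899233,  0.00040747]), 'gripper_force': 0.0, 'width': 85.395710736842}
```

View pics/scene0.png

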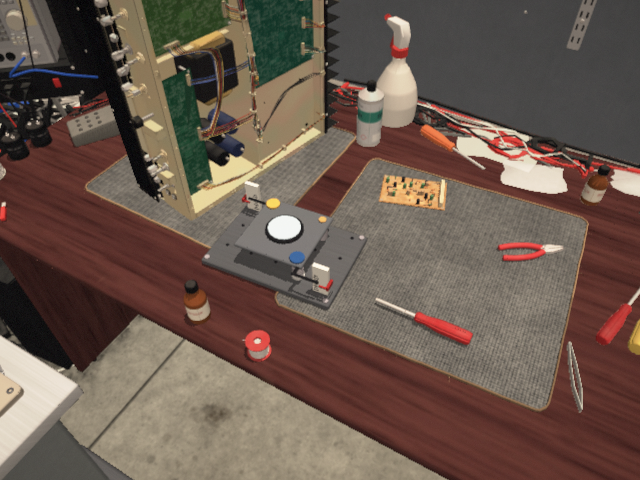

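View pics/top0.png

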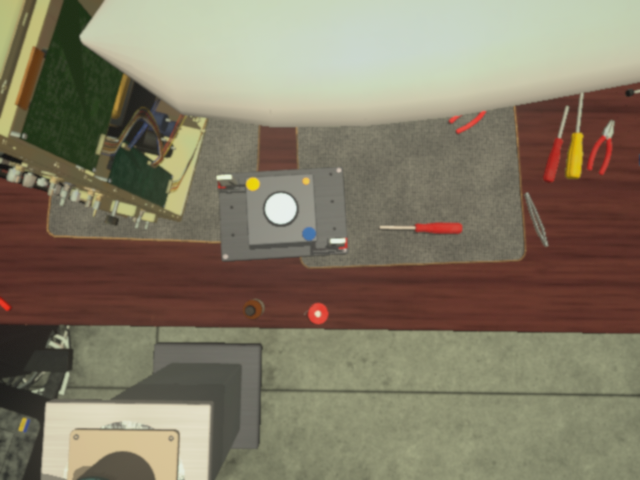

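```bash
python3 - <<'E'
import cv2,numpy as np
s=cv2.imread("pics/scene0.png");t=cv2.imread("pics/top0.png")
a=cv2.resize(s[175:310,200:370],None,fx=4,fy=4,interpolation=cv2.INTER_CUBIC)
b=cv2.resize(t[160:270,210:355],None,fx=5,fy=5,interpolation=cv2.INTER_CUBIC)
cv2.imwrite("pics/c1.png",a);cv2.imwrite("pics/c2.png",b)
E
```

```text
(no output)
```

View pics/c1.png

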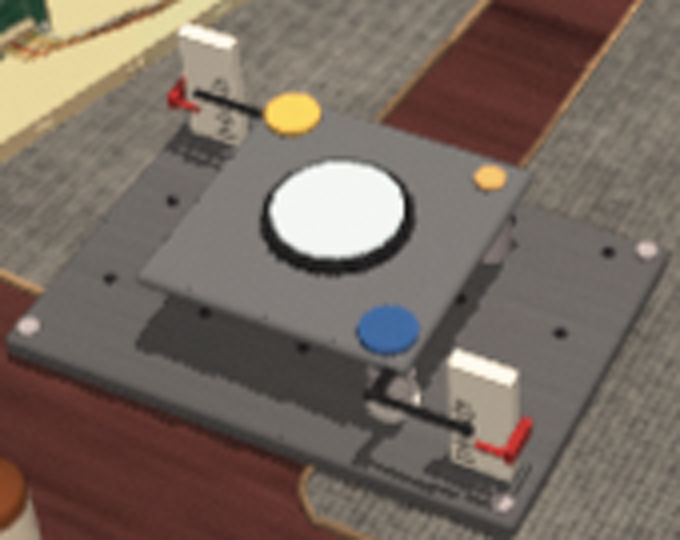

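View pics/c2.png

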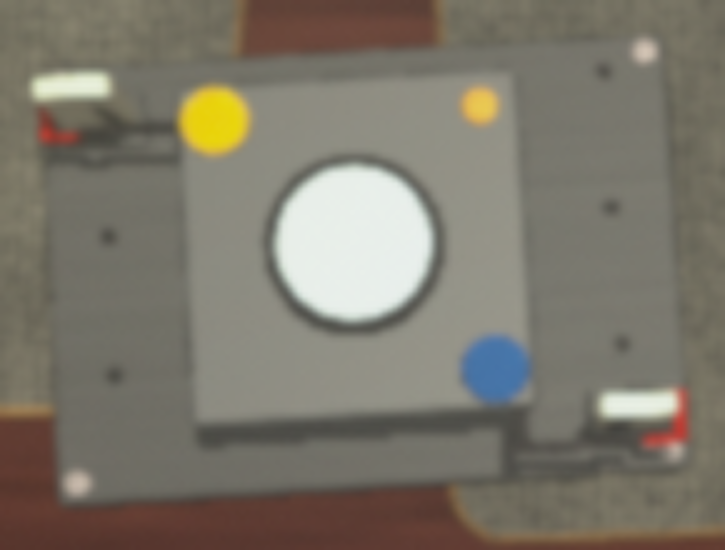

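```bash
cat > h.py <<'E'
import numpy as np
from cell import ctrl
from scipy.optimize import least_squares
C={n:ctrl.camera_params(n) for n in("scene","top")}
def proj(n,P):
    p=C[n];E=p["extrinsics"];q=np.atleast_2d(P)@E[:3,:3].T+E[:3,3]
    return np.c_[p["fx"]*q[:,0]/q[:,2]+p["cx"],p["fy"]*q[:,1]/q[:,2]+p["cy"]]
def ray(n,uv):
    p=C[n];E=p["extrinsics"];R=E[:3,:3]
    return -R.T@E[:3,3], R.T@np.array([(uv[0]-p["cx"])/p["fx"],(uv[1]-p["cy"])/p["fy"],1])
def world(m,P):
    c,s=np.cos(m[2]),np.sin(m[2]);P=np.atleast_2d(P)
    return np.c_[m[0]+c*P[:,0]-s*P[:,1],m[1]+s*P[:,0]+c*P[:,1],P[:,2]+3]
def sc(u,v): return ((u+.5)/4-.5+200,(v+.5)/4-.5+175)
def tp(u,v): return ((u+.5)/5-.5+210,(v+.5)/5-.5+160)
def local(m,n,uv,axis,val):  # intersect ray with mount plane axis=val
    o,d=ray(n,uv);c,s=np.cos(m[2]),np.sin(m[2]);Ri=np.array([[c,s,0],[-s,c,0],[0,0,1]])
    o=Ri@(o-[m[0],m[1],3]);d=Ri@d
    return o+d*(val-o[axis])/d[axis]
E
cat > a.py <<'E'
from h import *
M=[(-48,-50,60),(52,50,60),(-87.5,125,12),(-87.5,-125,12),(87.5,-125,12)]
S=[sc(389,329),sc(292,113),sc(10,342),sc(512,526),sc(668,252)]
T=[tp(496,369),tp(215,120),tp(60,503),tp(690,462),tp(658,38)]
def res(m,which):
    r=[]
    if "s" in which:r.append(proj("scene",world(m,M))-S)
    if "t" in which:r.append(proj("top",world(m,M))-T)
    return np.concatenate(r).ravel()
for w in("s","t","st"):
    f=least_squares(res,[600,-300,0],x_scale=[10,10,.1],args=(w,));m=f.x
    print(w,m.round(3),f.fun.reshape(-1,2).round(1).tolist())
    print(" pads",world(m,M[:2]).round(1).tolist())
    if w!="st":
        n,P=("scene",sc) if w=="s" else ("top",tp)
        print(" mirror",local(m,n,P(*((340,212) if w=="s" else (355,242))),2,65))
    if w in("s","st"):
        for k,nt,mt in(("blue",(470,430),(478,445)),("yel",(197,93),(198,107))):
            a=local(m,"scene",sc(*nt),2,52);b=local(m,"scene",sc(*mt),0,a[0])
            print(" ",k,"needle",a.round(1),"mark",b.round(1))
np.save("m.npy",m)
print("cams",ray("scene",(0,0))[0],ray("top",(0,0))[0])
for n,uv in(("top",(254,309)),("top",(318,314)),("top",(381,227)),("top",(462,228))):
    o,d=ray(n,uv);print(uv,(o+d*(20-o[2])/d[2]).round())
E
python3 a.py
```

```text
s [ 5.24343e+02 -2.92441e+02  8.00000e-02] [[0.1, -0.1], [0.2, 0.1], [-1.9, -0.7], [0.7, 0.8], [1.0, -0.7]]
 pads [[480.5, -346.1, 63.0], [572.2, -238.4, 63.0]]
 mirror [-0.12515902 -2.14130415 65.        ]
  blue needle [ -77.2 -100.6   52. ] mark [ -77.2 -104.    44.2]
  yel needle [ 53.4 102.4  52. ] mark [ 53.4 103.   43. ]
t [ 5.23834e+02 -2.90725e+02  7.90000e-02] [[-0.4, -0.3], [-0.3, -0.0], [-0.8, 0.7], [0.5, 1.1], [1.0, -1.5]]
 pads [[479.9, -344.3, 63.0], [571.8, -236.8, 63.0]]
 mirror [ 1.66161844 -1.03748444 65.        ]
st [ 5.24185e+02 -2.91629e+02  7.90000e-02] [[-0.4, -0.2], [-0.2, -0.0], [-2.3, -0.8], [0.1, 0.7], [0.5, -0.8], [0.2, -0.5], [0.1, -0.2], [-0.3, 0.6], [1.0, 0.8], [1.5, -1.7]]
 pads [[480.3, -345.3, 63.0], [572.1, -237.7, 63.0]]
  blue needle [ -77.  -101.5   52. ] mark [ -77.  -104.9   44.2]
  yel needle [ 53.4 101.7  52. ] mark [ 53.4 102.2  43. ]
cams [  -3.02458915 -672.75003732  710.93771227] [ 399.42702875 -359.38808119  925.09751647]
(254, 309) [ 335. -241.   20.]
(318, 314) [ 327. -365.   20.]
(381, 227) [ 499. -486.   20.]
(462, 228) [ 499. -646.   20.]
```

```bash
python3 - <<'E'
from h import *
for uv in((195,212),(88,185),(100,160),(328,130)):
    o,d=ray("scene",uv);print("scene z0",uv,(o+d*(0-o[2])/d[2]).round())
for uv in((180,218),(205,118),(0,180),(112,222)):
    o,d=ray("top",uv);print("top z0/300",uv,(o+d*(0-o[2])/d[2]).round(),(o+d*(300-o[2])/d[2]).round())
# does the vertical at rack corner match?
for z in(0,100,200,300,400,500):print(z,proj("scene",[[530,-100,z]]).round(),proj("top",[[530,-100,z]]).round())
E
```

```text
scene z0 (195, 212) [531. -76.   0.]
scene z0 (88, 185) [487. 174.   0.]
scene z0 (100, 160) [561. 215.   0.]
scene z0 (328, 130) [ 903. -171.    0.]
top z0/300 (180, 218) [512. -85.   0.] [ 475. -174.  300.]
top z0/300 (205, 118) [ 718. -127.    0.] [ 615. -203.  300.]
top z0/300 (0, 180) [582. 279.   0.] [523.  72. 300.]
top z0/300 (112, 222) [501.  50.   0.] [468. -83. 300.]
0 [[204. 216.]] [[188. 209.]]
100 [[195. 177.]] [[172. 201.]]
200 [[184. 131.]] [[153. 191.]]
300 [[171.  76.]] [[127. 177.]]
400 [[156.  11.]] [[ 92. 159.]]
500 [[137. -69.]] [[ 40. 131.]]
```

>>> jog_arm(increments=[0,1,0,-2,0,0,0,0,3,0,-5,0,0,0])

```text
clock: 0.3
eef_pos: [160.6, 628.8, 279.4]
tool_rot: [-3.136, 0.002, 2.845]
force: [0.1, -0.7, 0.7]
width: 59.0
gripper_force: 0.0
```

```bash
cat > r.py <<'E'
from h import *
from scipy.spatial.transform import Rotation as Ro
def rows(wps,n=None,step=42,f=0):
    s=ctrl.read_state();p0=s["eef_pos"];psi0=s["tool_rot"][2];R=Ro.from_euler("xyz",[np.pi,0,psi0]).as_matrix()
    P=np.array([list(p0)+[psi0]]+[list(w) for w in wps],float)
    L=np.r_[0,np.cumsum(np.maximum(np.linalg.norm(np.diff(P[:,:3],axis=0),axis=1),np.abs(np.diff(P[:,3]))*320))]
    k=n or int(np.ceil(L[-1]/step));out=[]
    for l in np.linspace(0,L[-1],k+1)[1:]:
        q=[np.interp(l,L,P[:,i]) for i in range(4)]
        d=R.T@(np.array(q[:3])-p0)/10
        out.append([f,*d.round(2),0,0,round(-np.degrees(q[3]-psi0),1)])
    print(k);[print(*map(lambda v:f"{v:g}",o),sep=", ",end=",\n") for o in out]
    print(s["clock"],p0.round(1),s["tool_rot"].round(4),s["qpos"].round(3))
E
python3 - <<'E'
from r import *
w=[(170,520,285,2.8)]
for az in np.linspace(1.1,-.35,8): w.append((420*np.cos(az),420*np.sin(az),285,az+1.54))
rows(w,20)
E
```

```text
20
0, -1.61, -4, -0.22, 0, 0, 1,
0, -3.22, -8.01, -0.45, 0, 0, 2,
0, -4.93, -11.97, -0.56, 0, 0, 3.9,
0, -6.76, -15.89, -0.56, 0, 0, 6.5,
0, -8.59, -19.81, -0.56, 0, 0, 9.2,
0, -10.57, -23.54, -0.56, 0, 0, 12.1,
0, -14.72, -24.73, -0.56, 0, 0, 18,
0, -18.86, -25.96, -0.56, 0, 0, 24,
0, -22.68, -27.98, -0.56, 0, 0, 29.9,
0, -26.48, -30.03, -0.56, 0, 0, 35.8,
0, -29.81, -32.79, -0.56, 0, 0, 41.7,
0, -33.11, -35.57, -0.56, 0, 0, 47.6,
0, -35.8, -38.95, -0.56, 0, 0, 53.5,
0, -38.47, -42.35, -0.56, 0, 0, 59.4,
0, -40.41, -46.21, -0.56, 0, 0, 65.3,
0, -42.32, -50.08, -0.56, 0, 0, 71.2,
0, -43.42, -54.26, -0.56, 0, 0, 77.1,
0, -44.51, -58.44, -0.56, 0, 0, 83,
0, -44.73, -62.76, -0.56, 0, 0, 88.9,
0, -44.95, -67.08, -0.56, 0, 0, 94.8,
0.3 [160.6 628.8 279.4] [-3.1359e+00  2.2000e-03  2.8452e+00] [-1.39   0.587  0.044  1.454 -0.025  1.107 -0.068]
```

>>> jog_arm(increments=[0,-1.6,-4,-0.2,0,0,1,0,-3.2,-8,-0.4,0,0,2,0,-4.9,-12,-0.6,0,0,4,0,-6.8,-15.9,-0.6,0,0,6.5,0,-8.6,-19.8,-0.6,0,0,9,0,-10.6,-23.5,-0.6,0,0,12,0,-14.7,-24.7,-0.6,0,0,18,0,-18.9,-26,-0.6,0,0,24,0,-22.7,-28,-0.6,0,0,30,0,-26.5,-30,-0.6,0,0,36,0,-29.8,-32.8,-0.6,0,0,42,0,-33.1,-35.6,-0.6,0,0,47.5,0,-35.8,-39,-0.6,0,0,53.5,0,-38.5,-42.3,-0.6,0,0,59.5,0,-40.4,-46.2,-0.6,0,0,65,0,-42.3,-50,-0.6,0,0,71,0,-43.4,-54.2,-0.6,0,0,77,0,-44.5,-58.4,-0.6,0,0,83,0,-44.7,-62.7,-0.6,0,0,89,0,-44.9,-67,-0.6,0,0,95])

```text
clock: 2.3
eef_pos: [394.7, -141.6, 287.2]
tool_rot: [-3.141, -0.0, 1.187]
force: [0.3, -1.8, -0.3]
width: 0.4
gripper_force: 0.0
```

```bash
python3 - <<'E'
from r import *
az=np.arctan2(-345,480)
rows([(480,-345,200,az+1.55),(480,-345,75,az+1.55)])
E
```

```text
9
0, -2.66, 2.64, 1.48, 0, 0, 2.5,
0, -5.31, 5.27, 2.96, 0, 0, 5.1,
0, -7.97, 7.91, 4.44, 0, 0, 7.6,
0, -10.63, 10.54, 5.92, 0, 0, 10.1,
0, -13.28, 13.18, 7.4, 0, 0, 12.6,
0, -15.66, 15.53, 9.15, 0, 0, 14.9,
0, -15.66, 15.53, 13.17, 0, 0, 14.9,
0, -15.66, 15.53, 17.2, 0, 0, 14.9,
0, -15.66, 15.53, 21.22, 0, 0, 14.9,
2.3 [ 394.7 -141.6  287.2] [-3.1415 -0.      1.1865] [-0.281  0.275  0.713  2.052 -0.231  0.892  0.175]
```

>>> jog_arm(increments=[0,-2.7,2.6,1.5,0,0,2.5,0,-5.3,5.3,3,0,0,5,0,-8,7.9,4.4,0,0,7.5,0,-10.6,10.5,5.9,0,0,10,0,-13.3,13.2,7.4,0,0,12.5,0,-15.7,15.5,9.1,0,0,15,0,-15.7,15.5,13,0,0,15,0,-15.7,15.5,17,0,0,15,0,-15.7,15.5,20,0,0,15,0,-15.7,15.5,20,0,0,15,0,-15.7,15.5,20,0,0,15])

```text
clock: 3.4
eef_pos: [480.9, -343.6, 87.4]
tool_rot: [-3.141, 0.0, 0.929]
force: [1.0, -0.2, 0.2]
width: -0.0
gripper_force: 0.0
```

```bash
python3 - <<'E'
from r import *
import cv2
s=ctrl.read_state();print(s["eef_pos"],s["force"],s["qpos"].round(2))
a=ctrl.get_image("scene")[:,:,::-1];cv2.imwrite("pics/s1.png",a)
b=ctrl.get_image("top")[:,:,::-1]
A=cv2.resize(a[175:310,200:370],None,fx=4,fy=4,interpolation=cv2.INTER_CUBIC)
cv2.imwrite("pics/d1.png",A)
E
```

```text
[ 480.90540851 -343.57578849   87.44379944] [ 1.00372982 -0.1971784   0.20085837] [ 0.25  0.8   0.54  1.82 -0.61  0.7   0.49]
```

View pics/d1.png

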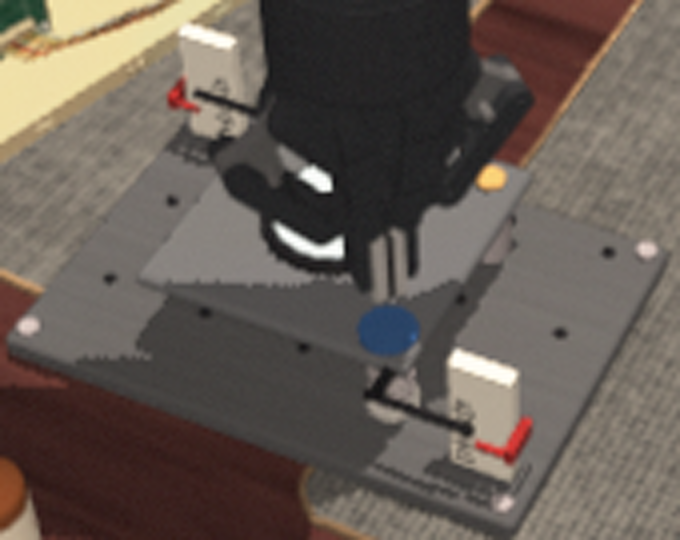

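>>> jog_arm(increments=[0,0,0,1.2,0,0,0,0,0,0,2.2,0,0,0,0,0,0,2.5,0,0,0,0,0,0,2.7,0,0,0,0,0,0,2.85,0,0,0,0,0,0,2.85,0,0,0])

```text
clock: 4.1
eef_pos: [480.9, -343.3, 58.9]
tool_rot: [-3.141, -0.0, 0.929]
force: [-1.0, 0.9, 2.9]
width: -0.2
gripper_force: 1.6
```

```bash
cat > look.py <<'E'
import sys,cv2;from h import *
k,x0,y0=sys.argv[1],int(sys.argv[2]),int(sys.argv[3])
s=ctrl.read_state();print(s["clock"],s["eef_pos"].round(2),s["force"].round(2))
a=ctrl.get_image("scene")[:,:,::-1]
o=cv2.imread("pics/scene0.png")
f=lambda i:cv2.resize(i[y0:y0+50,x0:x0+50],None,fx=8,fy=8,interpolation=cv2.INTER_CUBIC)
cv2.imwrite(f"pics/{k}.png",np.hstack([f(o),f(a)]))
E
python3 look.py e1 285 255
```

```text
4.1 [ 480.86 -343.25   58.85] [-1.05  0.95  2.85]
```

View pics/e1.png

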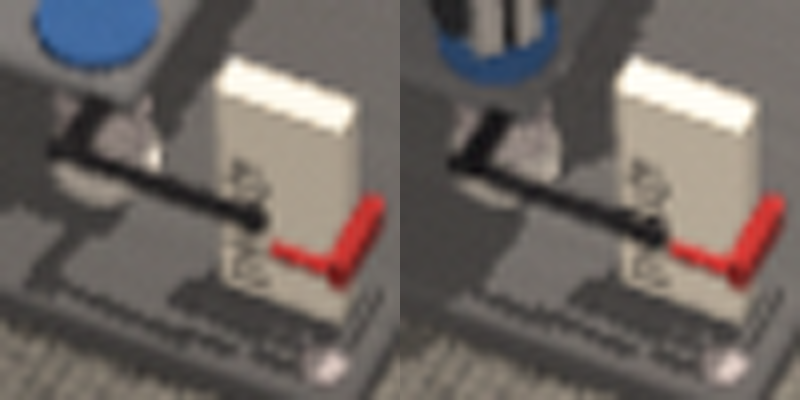

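>>> jog_arm(increments=[0,0,0,0.1,0,0,0,0,0,0,0.18,0,0,0,0,0,0,0.18,0,0,0])

```text
clock: 4.45
eef_pos: [480.8, -343.3, 57.0]
tool_rot: [-3.141, 0.0, 0.929]
force: [-1.4, 1.5, 4.4]
width: 0.2
gripper_force: 2.1
```

```bash
python3 look.py e2 285 255
```

```text
4.45 [ 480.84 -343.31   56.99] [-1.43  1.48  4.41]
```

View pics/e2.png

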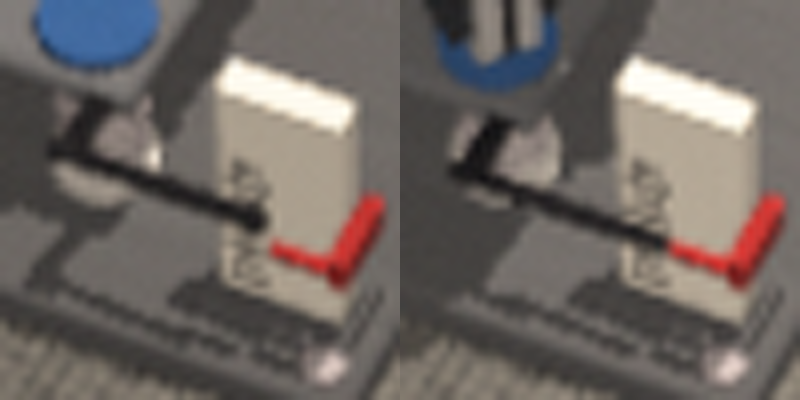

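The needle (tip ≈ (665,243)) now runs straight into the red mark (≈ (675,247)). I'll hold it there, then release.

>>> jog_arm(increments=[0,0,0,0.02,0,0,0,0,0,0,0.02,0,0,0,0,0,0,0.02,0,0,0,0,0,0,0.02,0,0,0,0,0,0,0.02,0,0,0,0,0,0,0.02,0,0,0,0,0,0,0.02,0,0,0,0,0,0,0.02,0,0,0,0,0,0,0.02,0,0,0,0,0,0,0.02,0,0,0,0,0,0,0.02,0,0,0,0,0,0,0.02,0,0,0,0,0,0,-0.5,0,0,0,0,0,0,-2.5,0,0,0,0,0,0,-5.5,0,0,0,0,0,0,-7,0,0,0,0,0,0,-7,0,0,0,0,0,0,-7,0,0,0])

```text
clock: 6.3
eef_pos: [481.4, -343.0, 126.7]
tool_rot: [3.141, -0.0, 0.929]
force: [0.2, -0.1, -0.4]
width: -0.2
gripper_force: 0.0
```

```bash
python3 - <<'E'
from r import *
az=np.arctan2(-237,572)
rows([(572,-237.5,125,az+1.55),(572,-237.5,87,az+1.55)])
E
```

```text
5
0, 3.53, 0.24, 0.04, 0, 0, -3.3,
0, 7.07, 0.48, 0.09, 0, 0, -6.6,
0, 10.6, 0.72, 0.13, 0, 0, -10,
0, 13.87, 0.94, 0.43, 0, 0, -13,
0, 13.87, 0.94, 3.97, 0, 0, -13,
6.3 [ 481.4 -343.   126.7] [ 3.1412e+00 -4.0000e-04  9.2950e-01] [ 0.22   0.751  0.58   1.795 -0.568  0.769  0.456]
```

>>> jog_arm(increments=[0,3.5,0.2,0,0,0,-3.3,0,7.1,0.5,0,0,0,-6.6,0,10.6,0.7,0,0,0,-10,0,13.9,0.9,0.4,0,0,-13,0,13.9,0.9,3,0,0,-13,0,13.9,0.9,4,0,0,-13,0,13.9,0.9,4,0,0,-13,0,13.9,0.9,4,0,0,-13])

```text
clock: 7.1
eef_pos: [570.5, -238.8, 86.8]
tool_rot: [-3.141, 0.001, 1.154]
force: [-0.7, -0.5, -0.1]
width: 0.2
gripper_force: 0.0
```

```bash
python3 look.py e3 235 175
```

```text
7.1 [ 570.46 -238.79   86.78] [-0.69 -0.51 -0.05]
```

View pics/e3.png

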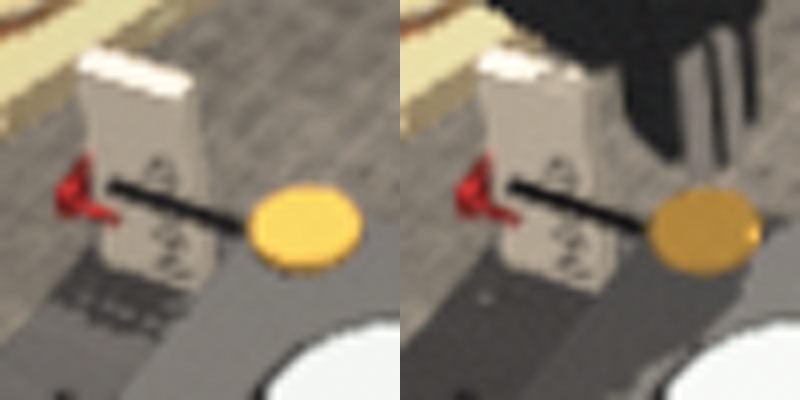

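>>> jog_arm(increments=[0,0,0,1.2,0,0,0,0,0,0,2.2,0,0,0,0,0,0,2.5,0,0,0,0,0,0,2.7,0,0,0,0,0,0,2.8,0,0,0,0,0,0,2.8,0,0,0])

```text
clock: 7.75
eef_pos: [571.4, -237.2, 59.1]
tool_rot: [-3.141, -0.0, 1.156]
force: [-1.3, 0.3, 3.7]
width: -0.3
gripper_force: 1.6
```

```bash
python3 look.py e4 235 175; python3 -c "
from h import *
m=np.load('m.npy');p=proj('scene',world(m,[[53.4,102,52],[53.4,102,42]]));print((p[1]-p[0])*.8)"
```

```text
7.75 [ 571.36 -237.22   59.13] [-1.26  0.32  3.68]
[0.46265003 3.17615766]
```

View pics/e4.png

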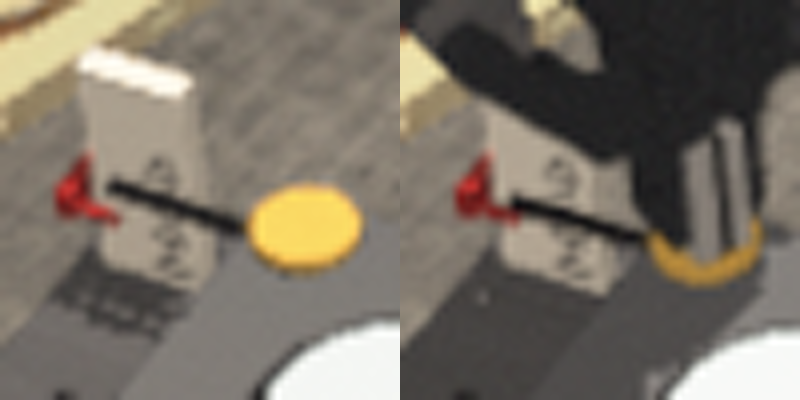

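>>> jog_arm(increments=[0,0,0,0.12,0,0,0,0,0,0,0.22,0,0,0,0,0,0,0.22,0,0,0])

```text
clock: 8.1
eef_pos: [571.4, -237.2, 56.8]
tool_rot: [-3.141, -0.0, 1.156]
force: [-0.8, 1.4, 4.7]
width: 0.4
gripper_force: 2.1
```

```bash
python3 look.py e5 235 175; python3 - <<'E'
# dark-needle centre row per column, and red bar centre row (8x picture, right half)
import cv2,numpy as np
for k in("e3","e4","e5"):
    a=cv2.imread(f"pics/{k}.png").astype(int)[:,400:]
    w=a[150:260];r=(w[...,2]-w[...,1]>50);d=w.max(2)<75
    print(k,"needle",[(c,int(np.nonzero(d[:,c])[0].mean()+150)) for c in range(110,231,15) if d[:,c].any()],"red",[(c,int(np.nonzero(r[:,c])[0].mean()+150)) for c in range(90,122,6) if r[:,c].any()])
E
```

```text
8.1 [ 571.45 -237.18   56.78] [-0.85  1.43  4.71]
e3 needle [(110, 187), (125, 190), (140, 195), (155, 200), (170, 203), (185, 209), (200, 215), (215, 219), (230, 226)] red [(90, 205), (96, 212), (102, 213), (108, 216), (114, 219)]
e4 needle [(125, 206), (140, 209), (155, 214), (170, 218), (185, 207), (200, 193), (215, 207), (230, 192)] red [(90, 199), (96, 212), (102, 213), (108, 216), (114, 218)]
e5 needle [(125, 216), (140, 220), (155, 224), (170, 226), (185, 205), (200, 191), (215, 201), (230, 197)] red [(90, 201), (96, 212), (102, 213), (108, 214)]
```

View pics/e5.png

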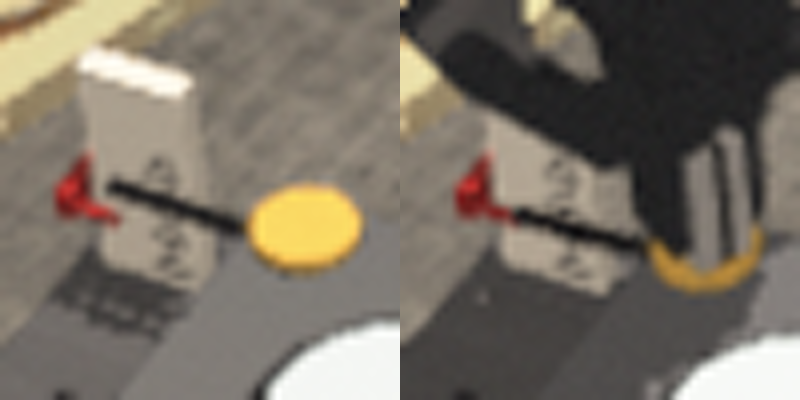

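>>> jog_arm(increments=[0,0,0,0.06,0,0,0,0,0,0,0.06,0,0,0,0,0,0,0.06,0,0,0,0,0,0,0.06,0,0,0,0,0,0,0.06,0,0,0,0,0,0,0.06,0,0,0,0,0,0,0.06,0,0,0,0,0,0,0.06,0,0,0,0,0,0,0.06,0,0,0,0,0,0,0.06,0,0,0,0,0,0,0.06,0,0,0,0,0,0,0.06,0,0,0])

```text
clock: 9.35
eef_pos: [571.5, -237.2, 56.1]
tool_rot: [-3.141, -0.0, 1.156]
force: [-0.6, 2.5, 3.9]
width: 0.0
gripper_force: 2.3
```

```bash
python3 look.py e6 235 175; python3 - <<'E'
import cv2,numpy as np
for k in("e3","e5","e6"):
    a=cv2.imread(f"pics/{k}.png").astype(int)[:,400:]
    w=a[150:260];r=(w[...,2]-w[...,1]>40);d=w.max(2)<75
    print(k,"needle",[(c,round(np.nonzero(d[:,c])[0].mean()+150,1)) for c in range(114,171,8) if d[:,c].any()],"red",[(c,round(np.nonzero(r[:,c])[0].mean()+150,1)) for c in range(96,126,4) if r[:,c].any()])
E
```

```text
9.35 [ 571.47 -237.19   56.12] [-0.61  2.51  3.86]
e3 needle [(114, np.float64(187.0)), (122, np.float64(188.5)), (130, np.float64(191.5)), (138, np.float64(193.5)), (146, np.float64(196.5)), (154, np.float64(199.5)), (162, np.float64(201.5)), (170, np.float64(203.5))] red [(96, np.float64(212.5)), (100, np.float64(213.0)), (104, np.float64(214.5)), (108, np.float64(216.0)), (112, np.float64(218.0)), (116, np.float64(219.5))]
e5 needle [(114, np.float64(215.5)), (122, np.float64(215.5)), (130, np.float64(217.5)), (138, np.float64(220.5)), (146, np.float64(220.5)), (154, np.float64(224.5)), (162, np.float64(223.0)), (170, np.float64(226.5))] red [(96, np.float64(212.5)), (100, np.float64(213.0)), (104, np.float64(214.5)), (108, np.float64(215.0))]
e6 needle [(114, np.float64(218.0)), (122, np.float64(218.0)), (130, np.float64(220.5)), (138, np.float64(222.5)), (146, np.float64(224.5)), (154, np.float64(225.5)), (162, np.float64(228.5)), (170, np.float64(206.9))] red [(96, np.float64(212.5)), (100, np.float64(213.0)), (104, np.float64(213.5)), (108, np.float64(214.0))]
```

The needle is at row ≈217 and the mark at ≈218.7 (8x pixels), so they agree within about 1 mm. It has been held 1.2 s. Next I'll release and move clear.

>>> jog_arm(increments=[0,0,0,0,0,0,0,0,0,0,-0.5,0,0,0,0,0,0,-2.5,0,0,0,0,0,0,-5.5,0,0,0,0,0,0,-9,0,0,0,0,0,0,-13,0,0,0,0,0,0,-15,0,0,0,0,0,0,-15,0,0,0,0,0,0,-15,0,0,0,0,0,0,-15,0,0,0,0,0,0,-15,0,0,0])

```text
clock: 10.5
eef_pos: [570.8, -237.3, 204.8]
tool_rot: [-3.139, 0.001, 1.156]
force: [-0.5, 0.3, 0.4]
width: -0.3
gripper_force: 0.0
```

```bash
python3 - <<'E'
from h import *
import cv2
a=ctrl.get_image("scene")[:,:,::-1].astype(int);o=cv2.imread("pics/scene0.png").astype(int)
for n,(x,y,w,h) in dict(blue=(290,265,30,25),yel=(240,190,20,20),bottle=(180,280,35,45),reel=(240,325,35,40),driver=(370,290,110,60)).items():
    print(n,np.abs(a-o)[y:y+h,x:x+w].mean().round(1))
print(ctrl.read_state()["force"]);print(ctrl.finish_job())
E
```

```text
blue 3.3
yel 4.4
bottle 2.9
reel 3.0
driver 3.6
[-0.29926205  0.46130537  0.03457426]
the job is handed in; nothing more can be done
None
```

I pressed the blue pad and then the yellow pad until each needle lined up with its red mark in the images (the last yellow check was within about 1 mm), held each for about 1.2 s, let both spring back, moved clear and handed the job in at about 10.5 s; no verdict came back, but before hand-in both corners, the bottle, the reel and the screwdriver looked as they did at the start.

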